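Hold a sawn stone against the stop of a sprung viewing stage

TASK

Get the sawn stone block ready for viewing. First set the dimmer lever on the grey lamp box upright (half light) and let go of it; then stand the block lengthwise in the channel of the sprung stage and push it gently along against the plunger until its end face sits flat and firm on the two fixed stops. Finish while still holding the block pressed there, because the spring would push it back; do not let go, and leave the lever and the other things on the bench as they are.

Things in the scene. Friction and masses are not known exactly. Their poses are not given: they have to be found in the camera images.
- block: Sawn rectangular block of pale limestone, 50 mm long (its x) x 36 mm wide (its y) x 50 mm tall (z), about 0.23 kg (0.16 to 0.32), standing upright on the bench, with a fossil showing on top. Origin: centre of its underside. Its two ends are alike, so it may go in either way round.
- stage: Sprung viewing stage, fixed: aluminium bed plate 200 x 90 x 8 mm (stage x -90 to +110 mm). Origin on the bench surface, on the centre line; x runs along the channel towards the plunger (the direction to push, roughly away from the robot), y left, z up. At the far end a dark steel housing, stage x +70 to +110 mm, 70 mm wide, top 50 mm above the bench.
- bed (a point): Point on the bed's upper face (8 mm above the bench), on the channel's centre line at stage x = -20 mm: the block stood centred here is 35 mm clear of the plunger. The channel is 44 mm wide (stage y -22 to +22), open at the near end and above; its two rails are 8 mm wide, 8 mm above the bed, stage x -90 to +50 mm. Axes as the stage.
- stops: The two fixed steel stops, one each side of the plunger, standing out 10 mm from the housing's face; each 13 mm wide (stage y 9 to 22 mm either side), 8 to 44 mm above the bench. Their faces lie at stage x = +60 mm, so a 50 mm block that touches them has its centre at stage x = +35 mm. Origin and axes as stage.
- stop_face (a point): Centre point between the two stops in the plane of their faces, 30 mm above the bench (stage x +60, y 0). Axes as the stage.
- plunger (a joint): Travel of the sprung plunger in m along stage +x: 0 = fully out, 0.020 = its tip level with the stop faces (block on the stops), 0.028 its own limit. Spring: 2 N preload plus 250 N/m, so 7 N at the stops; it springs back when released.
- plunger_tip (a point): Centre of the plunger's round tip (14 mm across, 30 mm above the bench, on the centre line); at rest 20 mm in front of the stop faces, at stage x = +40 mm.
- lampbox: Grey lamp power box, fixed, 130 mm (x) x 100 mm (y) x 58 mm high. Origin: centre of its underside. The dimmer lever stands on its top and swings in the box's x-z plane.
- lever (a joint): Angle of the dimmer lever in rad: 0 = upright, negative = leaning to the box's -x side (roughly towards the robot base), positive = to +x; range -0.85 to 0.85. It has friction (0.1 N m) and stays where it is left.
- lever_grip (a point): Centre of the lever's black grip, 62 mm from the hinge along the lever. The grip is 16 mm wide (box y), 12 mm thick, 36 mm long (44 to 80 mm from the hinge), on a steel bar 8 x 6 mm. It can be pinched from above across its 16 mm width (box y).
- lever_hinge (a point): Point on the lever's hinge axis (which runs along the box's y), 62 mm above the bench, at the centre of the box. Axes as the box.
- core: Bystander: grey stone drill core lying on its side, 32 mm diameter, 65 mm long.
- pebble: Bystander: round grey pebble, 54 mm across, 30 mm high.
- jar: Bystander: glass jar, 48 mm across, 70 mm high.
- brush: Bystander: small brush lying on the bench beyond the stage, 170 mm long.
- tray: Bystander: white two-part tray, 100 x 140 x 22 mm.
- dish: Bystander: flat glass dish with lid, 74 mm across, 14 mm high.

How it is judged:
On the way, in this order (a step that is already met when the one before it is completed fails the run):
1. the dimmer lever stands upright (within 8 degrees) and has been let go (value of joint lever between -0.14 and 0.14 rad and contact force between the fingers and lampbox below 0.2 N), for 0.3 s.
2. the block stands lengthwise on the bed, between the rails, against the plunger (z of block in the frame of stage between 0.004 and 0.012 m and y of block in the frame of stage between -0.007 and 0.007 m and angle between block's own z axis and vertical below 0.1 rad and angle between the x axis of block and the x axis of stage, either way round below 0.09 rad and value of joint plunger above 0.003 m), for 0.1 s.
At the end, for the whole second after the job is handed in: Still holding: block upright (5.7 deg) and lengthwise (5 deg) on the bed between the rails, at rest, fingers bearing on it, plunger in over 18 mm, block on the stops with 1 to 30 N; lever upright within 8 deg (0.14 rad) (value of joint lever between -0.14 and 0.14 rad and z of block in the frame of stage between 0.004 and 0.012 m and y of block in the frame of stage between -0.007 and 0.007 m and angle between block's own z axis and vertical below 0.1 rad and angle between the x axis of block and the x axis of stage, either way round below 0.09 rad and value of joint plunger above 0.018 m and contact force between block and stops between 1 and 30 N and contact force between the fingers and block above 2 N and linear speed of block below 0.01 m/s); the arm keeps its last pose, push and grip.
It fails at once if the block is rammed against the stops with more than 45 N (contact force between block and stops above 45 N).
It fails at once if another thing on the bench is moved by more than 30 mm (distance of any of core, pebble, jar, brush, tray, dish from where it was at the start of the episode above 0.03 m).
It also fails if it takes over 58 s, if anything falls off the work surface, if the arm or the gripper's body presses on something with over 40 N, if the wrist force passes 120 N, or if a joint passes its speed limit or range.

ROBOT

A 6-joint arm with a two-finger parallel gripper is mounted at the origin on the work surface. World frame = base frame: x ahead of the robot, y to its left, z up, the work surface at z = 0. Lengths are in m, angles in rad, forces in N, time in s.
With the tool pointing down it reaches from about 0.3 to 0.775 m from the base axis. Payload 14.6 kg.
Tool frame: the origin (TCP) lies at the very end of the fingers, on their centre line; the grasp point (between the pads) lies 19 mm behind it; z points along the fingers, x is the direction in which the jaws open and shut, and the axes are right-handed (so a half turn about z gives the same grasp; the last joint's range is limited). The gripper opens to 94 mm and grips with 3 to 60 N. Pads are 16 mm wide; open, the fingers measure 119 mm over their backs; the gripper's body (75 mm by 177 mm) begins 78 mm behind the grasp point.
Start: joints at [1.052, 0.3, 1.521, -0, 1.321, -0.067], TCP at [0.24, 0.495, 0.205] pointing down, gripper open.
Joint ranges: [-3.03, 3.03], [-0.79, 2.21], [0.23, 2.52], [-1.04, 4.18], [0, 3.07], [-2.55, 2.55]. Speed limits (rad/s): [2.22, 2.22, 2.57, 3.14, 3.14, 3.14].

INTERFACE

Orientations are given as [roll, pitch, yaw] about the fixed x, y, z axes, in that order (R = Rz(yaw) Ry(pitch) Rx(roll)).
In Python, from station import ctrl gives the robot as it stands.
- The arm moves only by the shell command python3 -m inch 'ROWS' [FORCE]. ROWS is JSON, one flat list of numbers, 7 for each row, row after row: the shift along the tool's x, y, z in cm, then the turn, a rotation vector about the tool's x, y, z in rad, then the opening, from 0 (shut) to 1 (fully open). In form: [tx, ty, tz, wx, wy, wz, claw, tx, ty, tz, wx, wy, wz, claw, ...]. A call has 1 to 20 rows; each row shifts and turns the commanded pose from where the row before left it, along the tool's axes as they then stand; what a row does not reach is not made up. A row lasts 1/8 s, in which the tool goes at most 62.5 mm and 10.7 degrees, less where a joint would pass 70% of its speed; a pose out of reach is approached as far as the arm can. A call is refused whole if a number of a shift passes 6.25 or a number of a turn 0.188, either way. A call with a gripper value outside its range is refused whole. The fingers move at their own pace and stop on an object; FORCE is the grip in N (left out, the last holds). Time passes only in rows, so rows that do not move let the fingers close. It gives the time, the measured TCP pose, the force and the opening at its end, in the units of the state.
- ctrl.get_obs(): the state, without advancing time (a new reading comes with each control period).
- ctrl.camera(name): name is "side" or "top" or "wrist"; returns (picture, depth): 384x512x3 uint8, red, green, blue; 384x512 float32, m along the optical axis (not along the pixel's ray), 0 where there is no reading.
- ctrl.camera_params(name): a dict with "vertical_fov" (degrees; the focal length in pixels is half the picture's height over the tangent of half this angle, whatever the lens; pixels are square), "cx", "cy" (the principal point, pixels), "camera_from_world" (4x4, takes a point from world to camera coordinates); the wrist camera has in their place "mount" (4x4, takes a point from camera to tool coordinates, whose origin is the TCP and whose axes are the tool frame's). Camera axes: x right, y down, z forward; pixel columns grow to the right and rows downward; lengths in m; the calibration is good to about 2 mm. A picture is of the moment at which its call begins: read the wrist's pose just before it. camera_params takes no time and is no camera call.
- ctrl.hand_in(): hands the job in, once; it reports no verdict.
Trained networks look in the newest picture that a camera, given by its name, has taken for a name from the list of things; names that differ only in an ending like _2 or _b are one class to them, and where a whole thing is asked for, a point or a joint stands for the part that bears it (a point fixed in the world has none). Each returns a list of dicts, best first, with "score" (0 to 1); they miss things now and then, are a little off and sometimes report something else, mostly with a low value. They report only what shows in the picture. A call takes as long as a camera call.
- ctrl.spot_in(camera, label): "bbox" ([centre column, centre row, width, height] in pixels, round what is visible of it).
- ctrl.place_of(camera, label): "centre" ([column, row] in pixels: a listed point, or the origin of a listed thing).
The state is a dict: "time_s": time; "qpos": joint angles; "joint_vel": joint speeds; "tau": joint torques, N m; "ee_pos": TCP position; "eef_rot": TCP orientation; "force": force on the tool from outside, world axes, zero at the start; "moment": the same for the moment, N m; "grip_width": finger opening in m.
Only numpy, scipy, OpenCV 4.12 (cv2) and the standard library are available. Lean on these libraries where they do the work, as an engineer would, in place of code of your own. Each camera call takes 0.05 s, during which the arm holds its last target. There are 200 camera calls.

## Working session

There is one attempt and no reset: what is moved stays moved. The work goes in short steps, Python scripts to look and compute and a shell command to move; the robot and the scene stay as the last step left them, time stands still between calls to the robot, and variables do not carry over. Pictures are saved under pics/ and viewed, about 8 in all and at most 12, crops included, and the job is handed in when it is done.

```bash
mkdir -p pics; ls; cat > h.py <<'E'
import numpy as np, cv2
from scipy.spatial.transform import Rotation as R
from station import ctrl
def tool():
    o=ctrl.get_obs(); T=np.eye(4); T[:3,3]=o["ee_pos"]; T[:3,:3]=R.from_euler("xyz",o["eef_rot"]).as_matrix(); return T
def shot(n):
    p=ctrl.camera_params(n); T=tool(); im,d=ctrl.camera(n)
    W=T@np.array(p["mount"]) if "mount" in p else np.linalg.inv(np.array(p["camera_from_world"]))
    f=192/np.tan(np.radians(p["vertical_fov"])/2)
    return im,d,W,f,p["cx"],p["cy"]
def cloud(s):
    im,d,W,f,cx,cy=s; v,u=np.mgrid[:384,:512]
    P=np.stack([(u-cx)/f*d,(v-cy)/f*d,d],-1)@W[:3,:3].T+W[:3,3]; P[d<=0]=np.nan; return P
def ray(s,u,v,z):
    im,d,W,f,cx,cy=s; r=W[:3,:3]@np.array([(u-cx)/f,(v-cy)/f,1]); o=W[:3,3]; return o+r*(z-o[2])/r[2]
def save(im,name): cv2.imwrite("pics/"+name,im[:,:,::-1])
E
python3 - <<'E'
from h import *
print(ctrl.get_obs())
out=[]
for n in("top","side"):
    s=shot(n); np.save(n+".npy",cloud(s)); out.append(s[0])
    print(n,s[2].round(3).tolist(),s[3],s[4:])
    for l in("block","stage","bed","stop_face","plunger_tip","lever_grip","lever_hinge","lampbox"):
        r=ctrl.place_of(n,l)
        for q in r[:1]:
            u,v=q["centre"]; z=dict(bed=.008,stop_face=.03,plunger_tip=.03,lever_hinge=.062,lever_grip=.12).get(l,0)
            print(l,round(q["score"],2),np.round([u,v]),ray(s,u,v,z).round(3))
save(cv2.resize(np.vstack(out),(400,600)) if 0 else out[0],"top.png"); save(out[1],"side.png")
E
```

```text
pics
{'time_s': 0.0, 'qpos': array([ 1.05242360e+00,  3.00501809e-01,  1.52157605e+00, -3.64926362e-05,
        1.32068976e+00, -6.65832019e-02]), 'joint_vel': array([-0.00048271, -0.00052131, -0.00027514, -0.00152952, -0.00171609,
        0.00154681]), 'tau': array([ 1.50353237e-03, -5.31818891e+01, -3.52721822e+01,  7.08759623e-02,
        2.45482719e-02, -1.26938030e-04]), 'ee_pos': array([0.23999105, 0.49458972, 0.20487161]), 'eef_rot': array([-3.14154975e+00,  1.17471299e-03,  1.11901588e+00]), 'force': array([-0.51251626,  1.24592501,  0.1365763 ]), 'moment': array([-0.04025545, -0.02952247, -0.0063647 ]), 'grip_width': 0.09402218467070109}
top [[0.0, -0.975, 0.224, 0.385], [-1.0, 0.0, 0.001, -0.041], [-0.001, -0.224, -0.975, 1.097], [0.0, 0.0, 0.0, 1.0]] 371.0760039641329 (251.0899527980287, 186.8592844862278)
block 0.62 [312. 220.] [ 0.535 -0.222  0.   ]
stage 0.66 [229. 213.] [0.556 0.025 0.   ]
stop_face 0.84 [230. 190.] [0.621 0.021 0.03 ]
plunger_tip 0.54 [227. 194.] [0.609 0.032 0.03 ]
lever_grip 0.63 [134. 232.] [0.487 0.269 0.12 ]
lever_hinge 0.66 [140. 220.] [0.528 0.271 0.062]
lampbox 0.65 [144. 223.] [0.526 0.276 0.   ]
side [[-0.97, -0.186, 0.155, 0.404], [-0.242, 0.747, -0.62, 0.745], [0.0, -0.639, -0.769, 1.113], [0.0, 0.0, 0.0, 1.0]] 484.4012741188351 (255.89457957209083, 192.387945109861)
block 0.62 [294. 181.] [ 0.525 -0.223  0.   ]
stage 0.79 [264. 246.] [0.56  0.029 0.   ]
stop_face 0.8 [242. 234.] [0.622 0.023 0.03 ]
plunger_tip 0.66 [251. 237.] [0.598 0.027 0.03 ]
lever_grip 0.74 [270. 311.] [0.491 0.267 0.12 ]
lever_hinge 0.83 [251. 319.] [0.533 0.271 0.062]
lampbox 0.84 [256. 331.] [0.522 0.269 0.   ]
```

View pics/top.png

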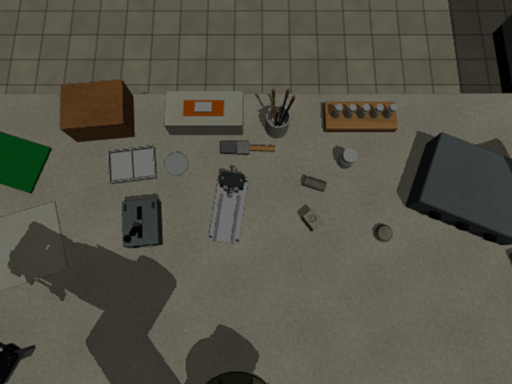

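View pics/side.png

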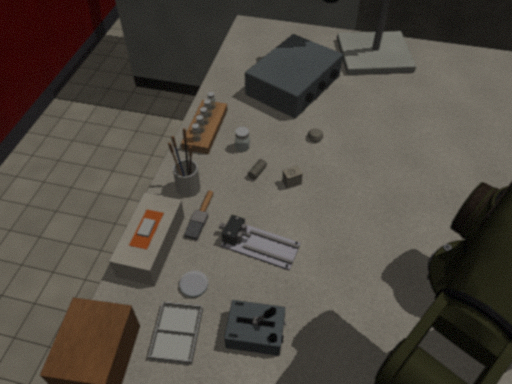

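```bash
python3 - <<'E'
import numpy as np, cv2
from scipy.spatial.transform import Rotation as R
def fit(P,lo,hi,c,r,name):
    m=np.isfinite(P[...,2])&(P[...,2]>lo)&(P[...,2]<hi)&(np.hypot(P[...,0]-c[0],P[...,1]-c[1])<r)
    q=P[m]
    if len(q)<10: print(name,"few",len(q));return
    b=cv2.minAreaRect((q[:,:2]*1000).astype(np.float32)); print(name,len(q),np.round(b[0],1),np.round(b[1],1),round(b[2],1),"z",np.percentile(q[:,2],[5,50,95]).round(4))
for n in("top","side"):
    P=np.load(n+".npy"); print(n)
    fit(P,.044,.056,(.53,-.222),.06,"block top")
    fit(P,.044,.056,(.645,.025),.07,"housing top")
    fit(P,.011,.022,(.54,.025),.12,"rails")
    fit(P,.053,.063,(.525,.27),.12,"box top")
    fit(P,.072,.2,(.51,.27),.08,"lever")
    fit(P,.1,.2,(.51,.27),.08,"lever hi")
E
```

```text
top
block top 224 [ 532.8 -216.1] [49.9 36.2] 37.6 z [0.0464 0.0494 0.0519]
housing top 331 [645.2  16.3] [69.4 50.6] 82.1 z [0.0456 0.0491 0.0524]
rails 358 [561.9  27.8] [ 88.2 180.2] 82.0 z [0.0113 0.0145 0.0184]
box top 1458 [523.8 273.2] [130.4 101.2] 5.4 z [0.0545 0.0576 0.0608]
lever 88 [501.7 269.3] [17.5 46.7] 87.1 z [0.0763 0.1197 0.1322]
lever hi 70 [491.8 269.9] [17.5 26.6] 87.5 z [0.1035 0.1235 0.1323]
side
block top 172 [ 533. -215.] [52.7 40. ] 36.6 z [0.0459 0.0497 0.0535]
housing top 341 [646.2  16.9] [73.  51.3] 83.1 z [0.0454 0.0493 0.0529]
rails 483 [562.1  31.5] [ 88.9 179.9] 82.1 z [0.0112 0.0146 0.0194]
box top 2003 [524.  274.1] [129.5 102.2] 5.6 z [0.0545 0.0578 0.0611]
lever 144 [497.3 285.6] [42.1 43.3] 11.3 z [0.0753 0.1158 0.1326]
lever hi 107 [492.1 271.7] [26.7 17.2] 6.1 z [0.1053 0.1236 0.1336]
```

The top view shows the lamp box at about (140,222) with its lever leaning towards the robot, the stage at (229,208), the block at (310,217) and the core at (314,183). The side view agrees. Next I go above the lever.

```bash
cat >> h.py <<'E'
def go(x,y,z,yaw):
    T=tool(); G=R.from_euler("xyz",[np.pi,0,yaw]); w=(R.from_matrix(T[:3,:3]).inv()*G).as_rotvec()
    print("turn first",w.round(4),"then shift cm",(G.inv().apply(np.array([x,y,z])-T[:3,3])*100).round(2))
E
python3 - <<'E'
from h import *
print(np.array(ctrl.camera_params("wrist")["mount"]).round(3).tolist())
go(.492,.270,.20,1.667)
E
```

```text
[[1.0, 0.001, -0.0, 0.001], [-0.001, 0.963, 0.27, -0.079], [0.001, -0.27, 0.963, -0.179], [0.0, 0.0, 0.0, 1.0]]
turn first [ 0.     -0.     -0.5479] then shift cm [-24.8   22.91   0.55]
```

```bash
python3 -m inch '[0,0,0,0,0,-0.18,1, 0,0,0,0,0,-0.18,1, 0,0,0,0,0,-0.188,1, -3.1,2.86,0,0,0,0,0.6, -3.1,2.86,0,0,0,0,0.6, -3.1,2.86,0,0,0,0,0.6, -3.1,2.86,0,0,0,0,0.6, -3.1,2.86,0,0,0,0,0.6, -3.1,2.86,0,0,0,0,0.6, -3.1,2.86,0,0,0,0,0.6, -3.1,2.86,0,0,0,0,0.6, 0,0,0,0,0,0,0.6, 0,0,0,0,0,0,0.6]' 20
python3 - <<'E'
from h import *
s=shot("wrist"); P=cloud(s); save(s[0],"w1.png")
for l,z in(("lever_grip",.115),("lever_hinge",.062)):
    for q in ctrl.place_of("wrist",l)[:1]:
        u,v=q["centre"]; print(l,q["score"],[round(u),round(v)],ray(s,u,v,z).round(4), P[int(v),int(u)].round(4))
b=(P[...,2]>.053)&(P[...,2]<.062); print("boxtop",cv2.minAreaRect((P[b][:,:2]*1000).astype(np.float32)))
m=np.isfinite(P[...,2])&(P[...,2]>.085)&(np.hypot(P[...,0]-.5,P[...,1]-.27)<.06); q=P[m]; print(len(q),np.percentile(q,[2,50,98],axis=0).round(4))
B=R.from_euler("z",0.096).inv().apply(q-[.524,.2737,.062]); print(np.percentile(B,[1,50,99],axis=0).round(4))
E
```

```text
time_s: 2.52
ee_pos: [0.4913, 0.27, 0.2054]
eef_rot: [-3.141, -0.0, 1.666]
force: [-0.1, -0.7, 0.1]
grip_width: 0.0565
lever_grip 0.67 [256, 189] [0.489  0.2711 0.115 ] [0.4836 0.2705 0.1316]
boxtop ((611.5902709960938, 148.03814697265625), (158.39173889160156, 455.6589660644531), 35.23250961303711)
38203 [[0.4545 0.2215 0.2173]
 [0.4679 0.2661 0.3204]
 [0.4959 0.3144 0.3302]]
[[-0.0667 -0.0487  0.0717]
 [-0.0565 -0.0024  0.2584]
 [-0.0261  0.0481  0.2686]]
```

View pics/w1.png

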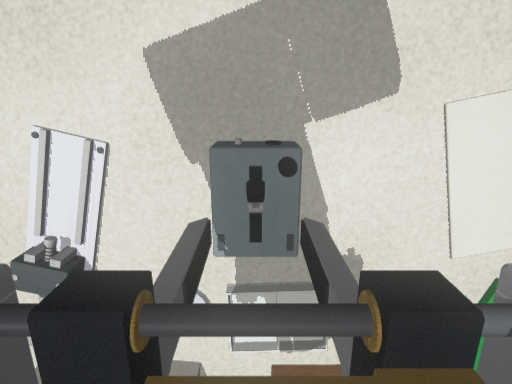

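The wrist view shows the lever grip at (256,189), centred between the fingers and leaning about -0.6 rad. I go down, pinch it and swing it upright.

```bash
python3 -m inch '[0,-0.2,2.8,0,0,0,0.6, 0,0,2.8,0,0,0,0.5, 0,0,2.8,0,0,0,0.5, 0,0,2.7,0,0,0,0.5, 0,0,0,0,0,0,0.5, 0,0,0,0,0,0,0, 0,0,0,0,0,0,0, 0,0,0,0,0,0,0, 0,0,0,0,0,0,0, 0,0,0,0,0,0,0]' 15
python3 -m inch '[0,0.4,-0.25,0,0,0,0, 0,0.4,-0.21,0,0,0,0, 0,0.43,-0.18,0,0,0,0, 0,0.44,-0.16,0,0,0,0, 0,0.45,-0.12,0,0,0,0, 0,0.45,-0.09,0,0,0,0, 0,0.46,-0.05,0,0,0,0, 0,0.47,-0.02,0,0,0,0, 0,0,0,0,0,0,0, 0,0,0,0,0,0,0]'
```

```text
time_s: 3.92
ee_pos: [0.4898, 0.2697, 0.095]
eef_rot: [3.141, -0.0, 1.666]
force: [-1.2, 0.3, 5.6]
grip_width: 0.0158
time_s: 5.18
ee_pos: [0.525, 0.2731, 0.1056]
eef_rot: [3.14, -0.0, 1.666]
force: [0.3, 2.7, -1.4]
grip_width: 0.0154
```

```bash
python3 -m inch '[0,0,0,0,0,0,0.5, 0,0,0,0,0,0,0.5, 0,0,0,0,0,0,0.5, 0,0,0,0,0,0,0.5, 0,0,-3,0,0,0,0.5, 0,0,-3,0,0,0,0.5, 0,0,-3,0,0,0,0.5, 0,0,-2,0,0,0,0.5, 0,0,0,0,0,0,0.5]'
python3 - <<'E'
from h import *
for n in("top","side"):
    P=cloud(shot(n))
    m=np.isfinite(P[...,2])&(P[...,2]>.08)&(P[...,2]<.155)&(np.hypot(P[...,0]-.52,P[...,1]-.27)<.06); q=P[m]
    B=R.from_euler("z",0.096).inv().apply(q-[.524,.2737,.062]); print(n,len(q),*np.percentile(B,[2,50,98],axis=0).round(4))
s=shot("wrist"); save(s[0],"w2.png"); 
for l in("lever_grip","lever_hinge"):
    for q in ctrl.place_of("wrist",l)[:1]: print(l,q["score"],np.round(q["centre"]),ray(s,*q["centre"],.124).round(4))
go(.533,-.2155,.205,-.915)
E
```

```text
time_s: 6.3
ee_pos: [0.5249, 0.2732, 0.2165]
eef_rot: [3.139, -0.001, 1.666]
force: [0.6, -0.0, -0.4]
grip_width: 0.0471
top 50 [-0.0135 -0.0092  0.0241] [-0.0073 -0.0047  0.0771] [-0.0005  0.0062  0.0821]
side 81 [-0.0129 -0.0054  0.0227] [-0.0057  0.0056  0.0714] [0.0008 0.0087 0.0822]
lever_grip 0.71 [257. 185.] [0.5185 0.2742 0.124 ]
lever_hinge 0.68 [258. 174.] [0.5083 0.2739 0.124 ]
turn first [1.0000e-04 2.2000e-03 2.5815e+00] then shift cm [39.24 29.08  0.91]
```

View pics/w2.png

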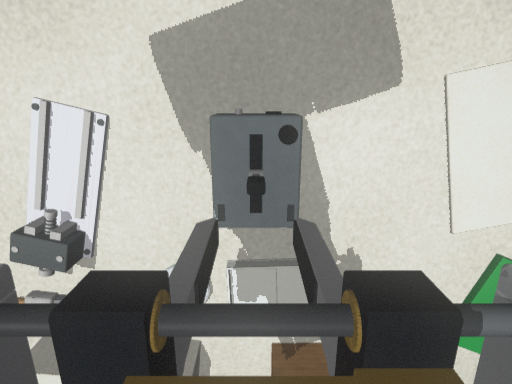

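The lever at (257,185) now looks upright over its slot. I check its angle using only the top face.

```bash
python3 - <<'E'
from h import *
for n in("top","side","wrist"):
    P=cloud(shot(n))
    B=R.from_euler("z",0.096).inv().apply((P-[.524,.2737,.062]).reshape(-1,3))
    ok=np.isfinite(B[:,2])&(abs(B[:,1])<.02)&(abs(B[:,0])<.05)
    q=B[ok&(B[:,2]>.074)&(B[:,2]<.09)]; print(n,len(q),*np.percentile(q,[3,50,97],axis=0).round(4))
    k=np.isfinite(B[:,2])&(abs(B[:,2]+.004)<.004)&(abs(B[:,0])<.09)&(abs(B[:,1])<.07); print("  boxtop x",np.percentile(B[k],[1,99],axis=0).round(4))
E
```

```text
top 31 [-0.0134 -0.0072  0.0741] [-0.0082 -0.0008  0.0784] [-0.0022  0.006   0.0824]
  boxtop x [[-0.0643 -0.0499 -0.0077]
 [ 0.0623  0.0472 -0.0002]]
side 35 [-0.0131 -0.005   0.0744] [-0.0078  0.0022  0.0791] [-0.0026  0.0073  0.0831]
  boxtop x [[-0.0634 -0.047  -0.0077]
 [ 0.0635  0.0497 -0.0004]]
wrist 257 [-0.0138 -0.0074  0.0758] [-0.0088  0.0003  0.0792] [-0.0032  0.0074  0.0807]
  boxtop x [[-0.0637 -0.0487 -0.0062]
 [ 0.0622  0.0486 -0.0021]]
```

The lever still leans about -0.1 rad, which is inside the limit with little margin. I pinch again and nudge it 6 mm further.

```bash
python3 -m inch '[0,-0.4,3,0,0,0,0.5, 0,0,3,0,0,0,0.5, 0,0,3,0,0,0,0.5, 0,0,2,0,0,0,0.5, 0,0,0,0,0,0,0, 0,0,0,0,0,0,0, 0,0,0,0,0,0,0, 0,0,0,0,0,0,0, 0,0.35,0,0,0,0,0, 0,0.35,0,0,0,0,0, 0,0,0,0,0,0,0, 0,0,0,0,0,0,0.5, 0,0,0,0,0,0,0.5, 0,0,0,0,0,0,0.5, 0,0,0,0,0,0,0.5, 0,0,-3,0,0,0,0.5, 0,0,-3,0,0,0,0.5, 0,0,-3,0,0,0,0.5, 0,0,-2,0,0,0,0.5, 0,0,0,0,0,0,0.5]'
python3 - <<'E'
from h import *
for n in("top","wrist"):
    P=cloud(shot(n))
    B=R.from_euler("z",0.096).inv().apply((P-[.524,.2737,.062]).reshape(-1,3))
    ok=np.isfinite(B[:,2])&(abs(B[:,1])<.02)&(abs(B[:,0])<.05)
    q=B[ok&(B[:,2]>.074)&(B[:,2]<.09)]; print(n,len(q),*np.percentile(q,[3,50,97],axis=0).round(4))
go(.533,-.2155,.215,-.915)
E
```

```text
time_s: 9.2
ee_pos: [0.5278, 0.2734, 0.2165]
eef_rot: [3.139, -0.001, 1.667]
force: [-0.5, 0.6, -0.4]
grip_width: 0.0472
top 28 [-0.0079 -0.0072  0.0752] [-0.0029  0.      0.0794] [0.0027 0.0067 0.0826]
wrist 251 [-0.0078 -0.0073  0.0762] [-0.0029  0.0004  0.0796] [0.0029 0.0072 0.081 ]
turn first [1.0000e-04 1.3000e-03 2.5815e+00] then shift cm [39.08 29.33 -0.07]
```

The lever is now at about -0.04 rad. I turn and go above the block.

```bash
python3 -m inch '[0,0,0,0,0,0.184,0.7, 0,0,0,0,0,0.184,0.7, 0,0,0,0,0,0.184,0.7, 0,0,0,0,0,0.184,0.7, 0,0,0,0,0,0.184,0.7, 0,0,0,0,0,0.184,0.7, 0,0,0,0,0,0.184,0.7, 0,0,0,0,0,0.184,0.7, 0,0,0,0,0,0.184,0.7, 0,0,0,0,0,0.184,0.7, 0,0,0,0,0,0.184,0.7, 0,0,0,0,0,0.184,0.7, 0,0,0,0,0,0.184,0.7, 0,0,0,0,0,0.184,0.7]'
python3 -m inch '[3.9,2.9,0,0,0,0,0.7, 3.9,2.9,0,0,0,0,0.7, 3.9,2.9,0,0,0,0,0.7, 3.9,2.9,0,0,0,0,0.7, 3.9,2.9,0,0,0,0,0.7, 3.9,2.9,0,0,0,0,0.7, 3.9,2.9,0,0,0,0,0.7, 3.9,2.9,0,0,0,0,0.7, 3.9,2.9,0,0,0,0,0.7, 3.9,2.9,0,0,0,0,0.7, 0,0,0,0,0,0,0.7, 0,0,0,0,0,0,0.7]'
python3 - <<'E'
from h import *
s=shot("wrist"); P=cloud(s); save(s[0],"w3.png")
m=np.isfinite(P[...,2])&(P[...,2]>.045)&(P[...,2]<.055)&(np.hypot(P[...,0]-.533,P[...,1]+.2155)<.06); q=P[m]
b=cv2.minAreaRect((q[:,:2]*1000).astype(np.float32)); print(len(q),b,np.median(q[:,2]))
a=np.radians(b[2]+(0 if b[1][0]>b[1][1] else 90)); a-=np.pi*round((a-.65)/np.pi); print("block yaw",a)
go(b[0][0]/1000,b[0][1]/1000,.215,a-np.pi/2)
E
```

```text
time_s: 11.05
ee_pos: [0.527, 0.2731, 0.2137]
eef_rot: [3.14, 0.0, -0.916]
force: [0.7, 0.7, 0.2]
grip_width: 0.0656
time_s: 12.55
ee_pos: [0.5378, -0.2121, 0.2142]
eef_rot: [3.141, 0.002, -0.91]
force: [0.1, 0.4, -0.3]
grip_width: 0.0661
1347 ((533.4882202148438, -216.11550903320312), (49.93206024169922, 35.6865234375), 37.140296936035156) 0.05018547350747954
block yaw 0.6482204667021753
turn first [0.0004 0.001  0.0138] then shift cm [ 0.08  0.62 -0.04]
```

View pics/w3.png

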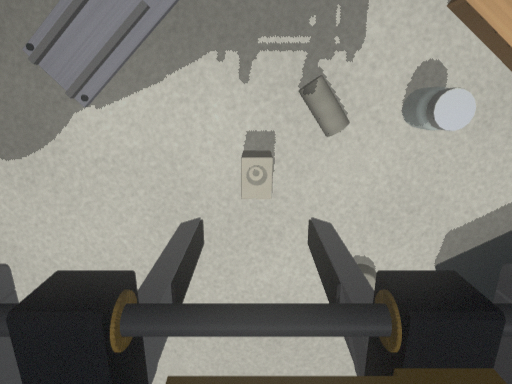

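The wrist view shows the block at (257,176) between the fingers, with the core (323,106) and jar (453,110) well clear. I correct, go down and grip.

```bash
python3 -m inch '[0,0,0,0,0,0.014,0.7, 0.08,0.62,4,0,0,0,0.7, 0,0,4,0,0,0,0.7, 0,0,4,0,0,0,0.7, 0,0,4,0,0,0,0.7, 0,0,2.5,0,0,0,0.7, 0,0,1.4,0,0,0,0.7, 0,0,0,0,0,0,0.7, 0,0,0,0,0,0,0, 0,0,0,0,0,0,0, 0,0,0,0,0,0,0, 0,0,0,0,0,0,0, 0,0,0,0,0,0,0, 0,0,0,0,0,0,0]' 35; python3 -c "
from h import *
go(.5335,-.216,.015,-.9226)"
```

```text
time_s: 14.35
ee_pos: [0.5338, -0.2171, 0.0167]
eef_rot: [-3.141, -0.0, -0.924]
force: [-1.4, 0.4, 6.3]
grip_width: 0.0359
turn first [-0.0003 -0.0005 -0.001 ] then shift cm [-0.11 -0.05  0.17]
```

```bash
python3 -m inch '[0,0,-1,0,0,0,0, 0,0,-3,0,0,0,0, 0,0,-4,0,0,0,0, 0,0,-4,0,0,0,0, 0,0,0,0,0,0.157,0, 0,0,0,0,0,0.157,0, 0,0,0,0,0,0.157,0, 0,0,0,0,0,0.157,0, 0,0,0,0,0,0.157,0, 0,0,0,0,0,0,0]'; python3 -c "
from h import *
print(ctrl.get_obs()['grip_width']); go(.541,.031,.137,-1.709)"
```

```text
time_s: 15.6
ee_pos: [0.5335, -0.217, 0.1365]
eef_rot: [3.141, 0.0, -1.708]
force: [0.2, 0.7, -1.9]
grip_width: 0.0358
0.03580053026407256
turn first [0.0001 0.     0.0014] then shift cm [-24.67   2.67  -0.05]
```

```bash
python3 -m inch '[-3.1,0.33,0,0,0,0,0, -3.1,0.33,0,0,0,0,0, -3.1,0.33,0,0,0,0,0, -3.1,0.33,0,0,0,0,0, -3.1,0.33,0,0,0,0,0, -3.1,0.33,0,0,0,0,0, -3.1,0.33,0,0,0,0,0, -2.8,0.33,0,0,0,0,0, 0,0,0,0,0,0,0, 0,0,0,0,0,0,0]'
python3 - <<'E'
from h import *
s=shot("wrist"); P=cloud(s); save(s[0],"w4.png"); q=P.reshape(-1,3); q=q[np.isfinite(q[:,2])]
def f(lo,hi,c,r,n):
    k=q[(q[:,2]>lo)&(q[:,2]<hi)&(np.hypot(q[:,0]-c[0],q[:,1]-c[1])<r)]
    if len(k)>20: print(n,len(k),cv2.minAreaRect((k[:,:2]*1000).astype(np.float32)),np.median(k[:,2]))
f(.045,.054,(.645,.0165),.07,"housing"); f(.013,.019,(.56,.028),.13,"rails"); f(.004,.019,(.56,.028),.14,"bed+rails")
for l,z in(("stop_face",.03),("plunger_tip",.03),("bed",.008),("stage",0)):
    for r in ctrl.place_of("wrist",l)[:1]: print(l,round(r["score"],2),np.round(r["centre"]),ray(s,*r["centre"],z).round(4))
np.save("wc.npy",P)
E
```

```text
time_s: 16.85
ee_pos: [0.541, 0.0288, 0.1363]
eef_rot: [-3.142, -0.0, -1.706]
force: [0.1, -0.0, -1.6]
grip_width: 0.0358
housing 4625 ((645.9853515625, 16.58861541748047), (70.25663757324219, 49.713539123535156), 80.97221374511719) 0.04994041524271192
rails 1373 ((575.7177734375, 25.772748947143555), (61.77870178222656, 111.421630859375), 81.94385528564453) 0.016046210508046332
bed+rails 9312 ((584.4207153320312, 25.321678161621094), (90.24408721923828, 173.99790954589844), 81.88247680664062) 0.008196952622605919
stop_face 0.89 [252. 101.] [0.6193 0.0221 0.03  ]
plunger_tip 0.69 [250. 120.] [0.6034 0.0256 0.03  ]
bed 0.81 [254. 179.] [0.5431 0.0304 0.008 ]
stage 0.73 [254. 162.] [0.5593 0.0279 0.    ]
```

View pics/w4.png

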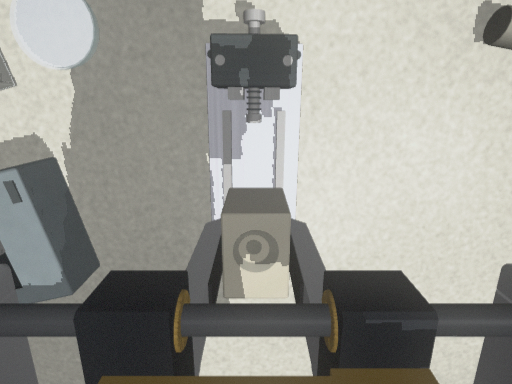

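The picture shows the held block at (256,245) square above the channel, whose centre is at about column 254, with the plunger tip at (252,118) and the stops at (238,92) and (272,92). I compute the lowering move.

```bash
python3 - <<'E'
from h import *
P=np.load("wc.npy").reshape(-1,3); T=tool(); L=(P-T[:3,3])@T[:3,:3]
k=L[np.isfinite(L[:,2])&(L[:,2]<-.02)&(L[:,2]>-.045)&(abs(L[:,0])<.0165)&(abs(L[:,1])<.04)]
print(len(k),np.percentile(k,[1,50,99],axis=0).round(4))
go(.5421,.0309,.0250,-1.711)
E
```

```text
5813 [[-0.0162 -0.0249 -0.0354]
 [ 0.0001 -0.0044 -0.0336]
 [ 0.0161  0.0241 -0.0217]]
turn first [ 0.     -0.      0.0021] then shift cm [-0.23 -0.07 11.13]
```

```bash
python3 -m inch '[-0.23,-0.07,0,0,0,0.003,0, 0,0,3,0,0,0,0, 0,0,3,0,0,0,0, 0,0,3,0,0,0,0, 0,0,1.2,0,0,0,0, 0,0,0.5,0,0,0,0, 0,0,0,0,0,0,0, 0,0,0,0,0,0,0]'; python3 -c "
from h import *
s=shot('wrist'); save(s[0],'w5.png'); go(.5421,.0309,.0247,-1.711)"
```

```text
time_s: 18.1
ee_pos: [0.5426, 0.0315, 0.0302]
eef_rot: [-3.14, 0.0, -1.711]
force: [-0.6, 0.6, -0.7]
grip_width: 0.0358
turn first [-0.0014  0.0002 -0.0005] then shift cm [0.06 0.03 0.54]
```

View pics/w5.png

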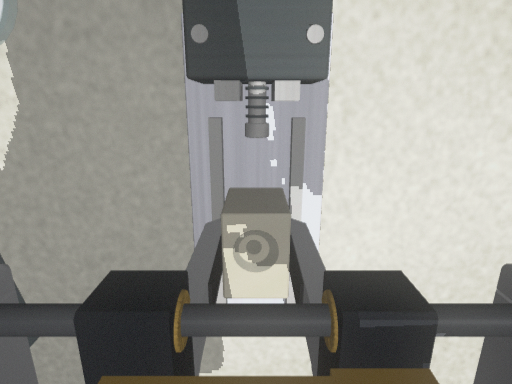

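The block at (256,245) is centred between the rails (215 and 298), in line with the plunger at 257. I set it down.

```bash
python3 -m inch '[0.03,0,0.25,0,0,0,0, 0,0,0.25,0,0,0,0, 0,0,0.05,0,0,0,0, 0,0,0,0,0,0,0, 0,0,0,0,0,0,0]'; python3 -c "
from h import *
x=ctrl.get_obs(); print(x['force'],x['ee_pos']); go(.5421+.055*.9902,.0309-.055*.1395,.0247,-1.711)"
```

```text
time_s: 18.77
ee_pos: [0.5423, 0.0311, 0.0247]
eef_rot: [-3.141, -0.0, -1.711]
force: [-4.6, -0.7, 11.7]
grip_width: 0.0359
[-4.57581487 -0.72523134 11.72875836] [0.54230015 0.03113905 0.02468688]
turn first [-0.0007 -0.     -0.0004] then shift cm [ 0.03 -5.48 -0.  ]
```

```bash
python3 -m inch '[0,0,-0.03,0,0,0,0, 0,-0.5,0,0,0,0,0, 0,-0.6,0,0,0,0,0, 0,-0.6,0,0,0,0,0, 0,-0.6,0,0,0,0,0, 0,-0.6,0,0,0,0,0, 0,-0.4,0,0,0,0,0, 0,-0.4,0,0,0,0,0, 0,-0.4,0,0,0,0,0, 0,-0.3,0,0,0,0,0, 0,-0.3,0,0,0,0,0, 0,-0.2,0,0,0,0,0, 0,0,0,0,0,0,0, 0,0,0,0,0,0,0]'; python3 -c "
from h import *
x=ctrl.get_obs(); print(x['force'],x['ee_pos']); go(.5421+.055*.9902,.0309-.055*.1395,.0247,-1.711)"
```

```text
time_s: 20.52
ee_pos: [0.5894, 0.0246, 0.0247]
eef_rot: [3.139, -0.0, -1.711]
force: [-14.0, 2.0, 15.7]
grip_width: 0.036
[-14.03102264   1.99065866  15.73223934] [0.58936805 0.02459122 0.02470502]
turn first [ 0.0031 -0.0001 -0.0003] then shift cm [ 0.03 -0.73  0.  ]
```

```bash
python3 -m inch '[0,0,-0.05,0,0,0,0, 0,-0.15,0,0,0,0,0, 0,-0.15,0,0,0,0,0, 0,-0.1,0,0,0,0,0, 0,0,0,0,0,0,0, 0,0,0,0,0,0,0]'; python3 -m inch '[0,-0.1,0,0,0,0,0, 0,0,0,0,0,0,0, 0,0,0,0,0,0,0]'; python3 -m inch '[0,-0.1,0,0,0,0,0, 0,0,0,0,0,0,0, 0,0,0,0,0,0,0]'
```

```text
time_s: 21.28
ee_pos: [0.593, 0.024, 0.0248]
eef_rot: [3.138, -0.0, -1.711]
force: [-14.1, 2.2, 11.5]
grip_width: 0.0358
time_s: 21.65
ee_pos: [0.594, 0.0239, 0.0248]
eef_rot: [3.138, -0.0, -1.711]
force: [-15.0, 2.0, 11.8]
grip_width: 0.0357
time_s: 22.02
ee_pos: [0.5949, 0.0238, 0.0248]
eef_rot: [3.137, -0.0, -1.711]
force: [-15.4, 1.2, 12.5]
grip_width: 0.0358
```

```bash
python3 -m inch '[0,-0.1,0,0,0,0,0, 0,0,0,0,0,0,0, 0,0,0,0,0,0,0]'; python3 -m inch '[0,-0.06,0,0,0,0,0, 0,0,0,0,0,0,0, 0,0,0,0,0,0,0]';python3 -m inch '[0,-0.06,0,0,0,0,0, 0,0,0,0,0,0,0, 0,0,0,0,0,0,0]'
```

```text
time_s: 22.4
ee_pos: [0.5959, 0.0236, 0.0248]
eef_rot: [3.137, -0.0, -1.711]
force: [-15.0, 2.7, 13.0]
grip_width: 0.0363
time_s: 22.78
ee_pos: [0.5964, 0.0236, 0.0248]
eef_rot: [3.137, -0.0, -1.711]
force: [-15.6, 1.0, 13.1]
grip_width: 0.0359
time_s: 23.15
ee_pos: [0.5967, 0.0235, 0.0248]
eef_rot: [3.137, -0.0, -1.711]
force: [-19.0, 2.6, 15.0]
grip_width: 0.0356
```

The force is climbing, so the block is touching the stops. I press on a little.

```bash
python3 -m inch '[0,-0.06,0,0,0,0,0, 0,0,0,0,0,0,0, 0,0,0,0,0,0,0]';python3 -m inch '[0,-0.05,0,0,0,0,0, 0,0,0,0,0,0,0, 0,0,0,0,0,0,0]'
python3 - <<'E'
from h import *
s=shot("wrist"); P=cloud(s); save(s[0],"w6.png"); 
h=P.reshape(-1,3); h=h[np.isfinite(h[:,2])]
k=h[(h[:,2]>.054)&(h[:,2]<.062)&(np.hypot(h[:,0]-.5966,h[:,1]-.0235)<.045)]; print(cv2.minAreaRect((k[:,:2]*1000).astype(np.float32)))
B=R.from_euler("z",-.14).inv().apply(k-[.5619,.0283,0]); print(np.percentile(B,[1,99],axis=0).round(4))
P=cloud(shot("top")); B=R.from_euler("z",0.096).inv().apply((P-[.524,.2737,.062]).reshape(-1,3))
q=B[np.isfinite(B[:,2])&(abs(B[:,1])<.02)&(abs(B[:,0])<.05)&(B[:,2]>.074)&(B[:,2]<.09)]; print("lever",np.median(q,axis=0).round(4))
E
```

```text
time_s: 23.52
ee_pos: [0.5968, 0.0235, 0.0248]
eef_rot: [3.135, -0.0, -1.711]
force: [-23.5, 2.3, 18.4]
grip_width: 0.036
time_s: 23.9
ee_pos: [0.5968, 0.0235, 0.0248]
eef_rot: [3.134, -0.0, -1.711]
force: [-28.2, 3.3, 21.9]
grip_width: 0.0359
((597.158447265625, 24.37218475341797), (59.674068450927734, 51.082149505615234), 79.53427124023438)
[[ 0.0114 -0.0243  0.0548]
 [ 0.06    0.0256  0.061 ]]
lever [-0.0029 -0.0009  0.0789]
```

View pics/w6.png

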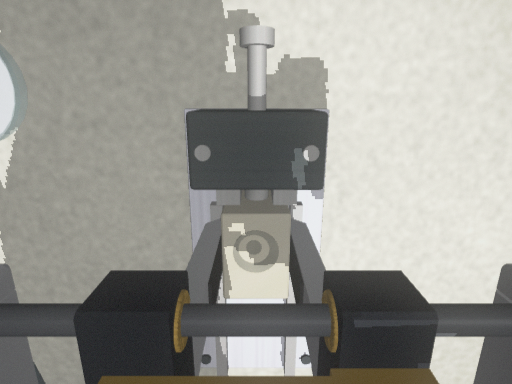

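The wrist view shows the block's end face against both stops at about row 205, with the plunger rod pushed out at the back (257,40). The TCP no longer advances while the force rises, about 12 N beyond the sliding level. I hand in.

```bash
python3 -m inch '[0,0,0,0,0,0,0, 0,0,0,0,0,0,0, 0,0,0,0,0,0,0]'; python3 -c "
from station import ctrl
print(ctrl.hand_in())"
```

```text
time_s: 24.38
ee_pos: [0.5968, 0.0235, 0.0248]
eef_rot: [3.134, -0.0, -1.711]
force: [-27.6, 3.4, 20.9]
grip_width: 0.0358
the job is handed in; nothing more can be done
None
```

I set the lever upright and released it, then stood the block in the channel and pressed it against both stops. I handed in at 24.4 s, still gripping with 35 N. No verdict was reported.

- **Lever:** the first swing left it at about -0.1 rad, inside the limit but close. I pinched it again and nudged it to about -0.04 rad, and the last top-camera check gave the same value.
- **Block:** the tool stopped advancing at stage x of about +35 mm while the push rose from about 15.5 N (sliding plus spring) to 28 N. That puts roughly 12 N on the stops. This is an estimate, because I had no direct reading of the stop force or the plunger travel.
- **Alignment:** the tool yaw matched the stage, and the tool tilted about 0.4 degrees while pressing. The last depth check put the block's front end at stage x = +60.0 mm. Its sideways fit was no use because the fingers were mixed into the points.
- **Bed contact:** at the end the hand also felt about 21 N upward, so the block is being pressed onto the bed.
- **Bystanders:** I did not measure them again, but nothing came near them.

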